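Free the spring-locked sample carriage and send the jar to the reader

TASK

The sample carriage is locked in the middle of its rail by the spring pin with the red T-handle. Pull the pin right up, turn it counter-clockwise (seen from above) to its stop and let it down into its rest notch so that it stays out by itself, then gently push the carriage along the rail until it is against its end stop on the side of the white, green-topped reader, so that the jar stands in front of the reader. Leave the pin parked in its notch, keep the jar upright on the carriage without touching it, and leave the reagent bottle, beaker and screwdriver where they are.

Things in the scene. Friction and masses are not known exactly. Their poses are not given: they have to be found in the camera images.
- slide_unit: Fixed steel rail unit on the bench, 190 x 330 mm, 12 mm thick base plate with two rails to 35 mm height. Origin on the bench under the middle of the rail; its y axis runs along the rail, x across it; the pin stands at x = +85 mm, y = 0 in this frame. Black end stops at y = +-158 mm, tops at 45 mm. A blue bracket (56 mm wide along y, x = +54 to +130 mm, top 66 mm high) carries a slotted collar of 52 mm diameter, top 95 mm above the bench, with two rest notches in brass.
- carriage_mid (a point): Middle of the carriage's deck, on its upper face, 45 mm above the bench; axes as the slide unit. Aluminium deck 100 mm (x) x 180 mm (y); a drilled strip on its +x side is what the pin locks. At both ends, y = +-86 mm, stands a yellow end plate 60 mm wide (x = +-30 mm), 8 mm thick, from 45 to 91 mm above the bench, outer faces at y = +-90 mm: push on these. The black stops below end at 45 mm height, so fingers pass over them.
- carriage (a joint): Position of the carriage along the rail's +y, m: 0 as locked in the middle (about 1.5 mm play), end stops at -0.060 and +0.060. It slides with about 2.5 N friction and stays where it is left.
- handle_mid (a point): Centre of the red T-handle of the spring pin: a bar 70 mm long (its own y axis), 14 mm wide (x), 16 mm high (z), 130 mm above the bench with the pin in. 10 mm stem below it; a 52 mm steel cross bar on the stem, parallel to the handle, lies in the collar's deep slot while the pin is in.
- pin_lift (a joint): How far the pin is pulled up, m: 0 in (locking), 0.029 at the upper stop, 0.020 when resting in the notches. Spring and weight pull it down with about 5 N (in) to 8 N (out). The pin can turn only above 0.024 (its cross bar then clears the collar); resting on the collar's rim beside the notches it reads 0.024.
- pin_turn (a joint): Turn of the pin about the vertical, rad, positive counter-clockwise from above: 0 with the pin in (handle along the rail), stop at 1.22; the rest notches lie at 1.20. It turns easily when pulled up (0.02 N m).
- reader: Fixed white optical reader 60 x 70 mm, 90 mm high, green top and green window, beside the rail on its -x side, with its middle 60 mm along the rail from the centre on one side (either side). Origin under its centre, axes as the slide unit.
- reader_spot (a point): Point above the rail's centre line, at the carriage's deck height, level with the reader's middle: carriage_mid is here when the carriage is at its end stop on the reader's side.
- blank: Fixed low grey drip block 60 x 70 mm, 42 mm high, on the same side of the rail, opposite end from the reader. Not to be confused with the reader. Origin under its centre.
- jar: Loose squat amber glass jar with white lid, 58 mm diameter, 55 mm high, about 150 g, standing free on the carriage's deck near its middle. Origin at the centre of its underside (45 mm above the bench).
- reagent: Bystander: amber bottle with blue cap, 64 mm diameter, 130 mm high. Origin under its centre.
- beaker: Bystander: glass beaker, 72 mm rim diameter, 85 mm high. Origin under its centre.
- screwdriver: Bystander: yellow-handled screwdriver 180 mm long lying along its x axis. Origin under its middle.
Things that resemble listed ones, but are neither listed nor needed, are in the scene too. What is shaped like the reader but pink or yellow is not meant.

How it is judged:
By the outcome, as a careful person would: the job done as asked, in the order asked, and still so for the second after the job is handed in, with the robot touching nothing.
It also fails if it takes over 45 s, if anything falls off the work surface, if the arm or the gripper's body presses on something with over 40 N, if the wrist force passes 120 N, or if a joint passes its speed limit or range.

ROBOT

A 7-joint arm with a two-finger parallel gripper is mounted at the origin on the work surface. World frame = base frame: x ahead of the robot, y to its left, z up, the work surface at z = 0. Lengths are in m, angles in rad, forces in N, time in s.
With the tool pointing down it reaches from about 0.35 to 0.9 m from the base axis. Payload 8.1 kg.
Tool frame: the origin (TCP) lies on the centre line of the jaws, within the pads' length; the fingertips stand 22 mm ahead of it and the grasp point (between the pads) lies 3 mm ahead of it (arm.finger_overhang is the distance from the TCP to the fingertips, in m); z points along the fingers, y is the direction in which the jaws open and shut (so a half turn about z gives the same grasp; the last joint's range is limited). The gripper opens to 92 mm and grips with 3 to 60 N. Pads are 19 mm wide; open, the fingers measure 130 mm over their backs; the gripper's body (75 mm by 190 mm) begins 47 mm behind the grasp point.
Start: joints at [-1.373, 0.434, 0.025, 1.573, -0.012, 1.134, -0.075], TCP at [0.185, 0.597, 0.249] pointing down, gripper open.
Joint ranges: [-2.62, 2.62], [-0.44, 2.09], [-1.27, 1.32], [0.08, 2.57], [-1.32, 4.46], [0.12, 2], [-2.74, 2.74]. Speed limits (rad/s): [2.22, 2.22, 3.01, 3.01, 3.14, 3.14, 3.14].

INTERFACE

Orientations are given as a rotation vector (axis times angle).
In Python, from cell import arm gives the robot as it stands. The module is installed in compiled form; this text tells all that it offers.
- The arm moves only by the tool step_arm, never from a script. Its argument "plan" is a list of rows, each an object of numbers: "wx", "wy", "wz": the turn, a rotation vector about the tool's x, y, z in units of 6 degrees (1.0 is 6 degrees); "tx", "ty", "tz": the shift along the tool's x, y, z in cm; "hand": the opening, from 0 (shut) to 1 (fully open). A call has exactly 10 rows; each row shifts and turns the commanded pose from where the row before left it, along the tool's axes as they then stand; what a row does not reach is not made up. A row lasts 1/12 s, in which the tool goes at most 41.7 mm and 7.16 degrees, less where a joint would pass 70% of its speed; a pose out of reach is approached as far as the arm can. A call is refused whole if a number of a shift passes 4.17 or a number of a turn 1, either way. A call with a gripper value outside its range is refused whole. The fingers move at their own pace and stop on an object; "force" is the grip in N (left out, the last holds). Time passes only in rows, so rows that do not move let the fingers close, or fill a call up. It gives the time, the measured TCP pose, the force and the opening at its end, in the units of the state.
- arm.observe(): the state, without advancing time (a new reading comes with each control period).
- arm.get_image(name): name is "side" or "top"; returns (picture, depth): 420x560x3 uint8, red, green, blue; 420x560 float32, m along the optical axis (not along the pixel's ray), 0 where there is no reading.
- arm.calibration(name): a dict with "mtx" (3x3 intrinsics, pixels), "R" (3x3) and "t" (3): a world point X has camera coordinates R X + t. Camera axes: x right, y down, z forward; pixel columns grow to the right and rows downward; lengths in m; the calibration is good to about 2 mm. A picture is of the moment at which its call begins. calibration takes no time and is no camera call.
- arm.sign_off(): hands the job in, once; it reports no verdict.
The state is a dict: "clock": time; "joints": joint angles; "dq": joint speeds; "joint_efforts": joint torques, N m; "position": TCP position; "ee_rot": TCP orientation; "force": force on the tool from outside, world axes, zero at the start; "ft_torque": the same for the moment, N m; "width": opening from 0.0 (shut) to 1.0 (fully open).
Only numpy, scipy, OpenCV 4.12 (cv2) and the standard library are available. Lean on these libraries where they do the work, as an engineer would, in place of code of your own. Each camera call takes 0.05 s, during which the arm holds its last target.

## Working session

There is one attempt and no reset: what is moved stays moved. The work goes in short steps, Python scripts to look and compute and a tool call to move; the robot and the scene stay as the last step left them, time stands still between calls to the robot, and variables do not carry over. Pictures are saved under pics/ and viewed, and the job is handed in when it is done.

Besides the shell and the picture viewer there is one more tool, called after "Call:" by a JSON object that holds its "fn" and its "kwargs", one argument or row to a line. step_arm: Moves the arm, as the interface text tells. Its arguments: {"type":"object","properties":{"plan":{"type":"array"},"force":{"type":"number"}},"required":["plan"]}

```bash
mkdir -p pics; ls; python3 - <<'E'
from cell import arm
import cv2,numpy as np
for n in("top","side"):
    p,d=arm.get_image(n); cv2.imwrite(f"pics/{n}0.png",p[:,:,::-1]); np.save(f"pics/{n}0.npy",d); np.save(f"pics/{n}0rgb.npy",p)
    c=arm.calibration(n); print(n,c)
s=arm.observe(); print(s, arm.finger_overhang)
E
```

```text
pics
top {'mtx': array([[446.54686106,   0.        , 282.29573721],
       [  0.        , 446.54686106, 204.16660042],
       [  0.        ,   0.        ,   1.        ]]), 'R': array([[-0.02594149, -0.99961309,  0.01003531],
       [-0.99174732,  0.02447393, -0.12585022],
       [ 0.12555592, -0.01321723, -0.9919985 ]]), 't': array([0.07680054, 0.55820534, 1.14714996])}
side {'mtx': array([[546.79344959,   0.        , 286.66090485],
       [  0.        , 546.79344959, 213.13256619],
       [  0.        ,   0.        ,   1.        ]]), 'R': array([[-0.986623  , -0.1625532 ,  0.01230937],
       [-0.12227613,  0.68799009, -0.7153448 ],
       [ 0.10781286, -0.70728077, -0.69866322]]), 't': array([0.56248809, 0.09337992, 1.33626753])}
{'clock': 0.1, 'joints': array([-1.3726064 ,  0.43514581,  0.02495967,  1.57399936, -0.0116252 ,
        1.13402451, -0.07509697]), 'dq': array([ 4.17690365e-04, -6.40250285e-04, -7.83599084e-04, -1.42478103e-03,
       -1.74566130e-04,  5.71963573e-04, -9.26425238e-05]), 'joint_efforts': array([ 4.38333940e-03, -6.69116020e+01,  9.88960639e-01, -3.15141141e+01,
       -6.03725575e-02,  3.73531901e-02,  2.35429195e-05]), 'position': array([0.18507605, 0.59651341, 0.24803054]), 'ee_rot': array([-4.70783355e-01, -3.10600179e+00,  2.24224086e-03]), 'force': array([-0.02692859, -0.31046864, -0.36361448]), 'ft_torque': array([-0.00390432, -0.01330762,  0.0475369 ]), 'width': 0.9994666551178378} 0.022
```

View pics/top0.png

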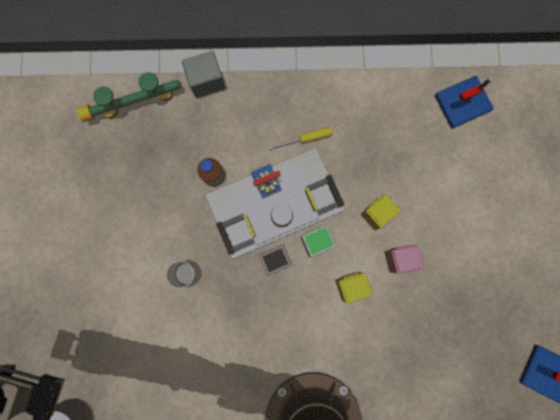

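View pics/side0.png

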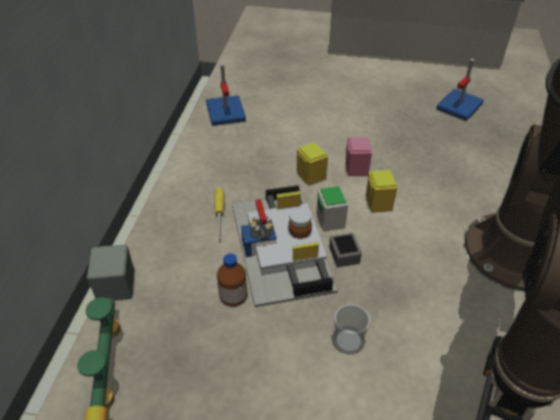

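The top view shows the rail unit at about (275,203), the red handle at (266,179), the jar at (282,215), yellow end plates at (247,226) and (315,196), the green reader at (318,241) and the grey blank at (275,260). The reader is therefore at the image-right end of the rail (world -y). Next I'll measure these points.

```bash
cat > h.py <<'E'
import numpy as np,cv2
from cell import arm
def cloud(n,d):
    c=arm.calibration(n);K=c["mtx"];v,u=np.mgrid[:d.shape[0],:d.shape[1]]
    P=np.stack([(u-K[0,2])/K[0,0]*d,(v-K[1,2])/K[1,1]*d,d],-1)
    return (P-c["t"])@c["R"]
def hsv(p): return cv2.cvtColor(p,cv2.COLOR_RGB2HSV)
E
python3 - <<'E'
from h import *
for n in("top","side"):
    p=np.load(f"pics/{n}0rgb.npy");d=np.load(f"pics/{n}0.npy");W=cloud(n,d);H=hsv(p)
    print(n)
    def rep(nm,m):
        m=m&(d>0)
        k,l,st,ce=cv2.connectedComponentsWithStats(m.astype(np.uint8))
        for i in range(1,k):
            if st[i,4]<25: continue
            q=W[l==i]; r=cv2.minAreaRect(q[:,:2].astype(np.float32)*1000)
            print(nm,st[i,4],ce[i].round(0),"med",np.median(q,0).round(4),"z",np.percentile(q[:,2],[5,95]).round(3),"rect",np.round(r[0],1),np.round(r[1],1),round(r[2],1))
    h,s,v=H[...,0],H[...,1],H[...,2]
    roi=np.zeros(d.shape,bool)
    if n=="top": roi[130:300,160:350]=1
    else: roi[170:360,200:380]=1
    rep("red",((h<6)|(h>172))&(s>150)&(v>90)&roi&(W[...,2]>.1))
    rep("yel",(h>22)&(h<34)&(s>150)&(v>80)&roi)
    rep("green",(h>45)&(h<75)&(s>150)&roi)
    rep("blue",(h>100)&(h<125)&(s>140)&roi)
    rep("deck",(abs(W[...,2]-.045)<.005)&(s<60)&(v>120)&roi)
    rep("lid",(abs(W[...,2]-.100)<.006)&(s<60)&(v>120)&roi)
    if n=="top": rep("base",(W[...,2]>.006)&roi&(W[...,0]>.3))
E
```

```text
top
red 113 [266. 178.] med [0.6119 0.102  0.1367] z [0.133 0.14 ] rect [612.  101.3] [11.8 64.3] 21.9
yel 201 [315. 135.] med [ 0.7507 -0.0317  0.0232] z [0.019 0.027] rect [751.8 -33.2] [20.5 86.1] 15.1
yel 34 [311. 199.] med [ 0.5645 -0.0094  0.0897] z [0.086 0.093] rect [565.5  -9. ] [52.3  5. ] 21.9
yel 202 [345. 287.] med [ 0.3432 -0.0864  0.087 ] z [0.074 0.092] rect [341.6 -83.9] [25.7 57.3] 86.0
blue 84 [206. 165.] med [0.6493 0.2486 0.1292] z [0.126 0.132] rect [648.5 249.1] [24.5 23.3] 87.1
blue 47 [260. 171.] med [0.6462 0.1213 0.0646] z [0.061 0.069] rect [644.5 114.8] [13.1 48.5] 22.3
deck 2855 [276. 206.] med [0.5585 0.0787 0.044 ] z [0.041 0.048] rect [558.8  79.2] [154.4 179.7] 22.0
lid 312 [282. 214.] med [0.5266 0.0654 0.0989] z [0.096 0.102] rect [526.1  66.1] [47.5 48.1] 88.4
base 351 [309. 137.] med [ 0.7459 -0.0207  0.0205] z [0.011 0.026] rect [740.3   8.4] [ 25.9 178.1] 15.2
base 8584 [274. 203.] med [0.5647 0.085  0.0412] z [0.008 0.097] rect [570.2  84.2] [193.6 331.3] 22.0
base 605 [211. 172.] med [0.6389 0.2417 0.0899] z [0.026 0.131] rect [647.9 247.5] [
[... 933 characters left out ...]
2
yel 132 [307. 249.] med [0.5002 0.1538 0.0842] z [0.061 0.092] rect [502.3 155. ] [49.5  9. ] 20.7
blue 156 [247. 238.] med [0.6426 0.1306 0.0658] z [0.039 0.069] rect [645.4 120. ] [28.8 54.6] 35.8
blue 112 [230. 260.] med [0.6493 0.2565 0.13  ] z [0.125 0.132] rect [650.4 253.2] [22.9 26.3] 13.6
deck 1728 [284. 239.] med [0.5678 0.1062 0.0454] z [0.042 0.049] rect [560.7  81.6] [155.  185.5] 21.9
deck 74 [252. 215.] med [0.6527 0.0338 0.0453] z [0.042 0.049] rect [648.8  37.2] [26.4 31.1] 24.1
deck 49 [348. 342.] med [0.3858 0.3558 0.0449] z [0.04  0.049] rect [388.1 355. ] [ 8.4 40.9] 87.5
lid 266 [300. 215.] med [0.5287 0.0694 0.1004] z [0.097 0.103] rect [528.7  69. ] [50.5 51.4] 19.0
```

```bash
python3 - <<'E'
import cv2
a=cv2.imread("pics/top0.png")[140:280,190:360];cv2.imwrite("pics/t0c.png",cv2.resize(a,None,fx=4.5,fy=4.2,interpolation=cv2.INTER_CUBIC))
a=cv2.imread("pics/side0.png")[170:310,220:370];cv2.imwrite("pics/s0c.png",cv2.resize(a,None,fx=4.2,fy=4.2,interpolation=cv2.INTER_CUBIC))
E
```

```text
(no output)
```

View pics/t0c.png

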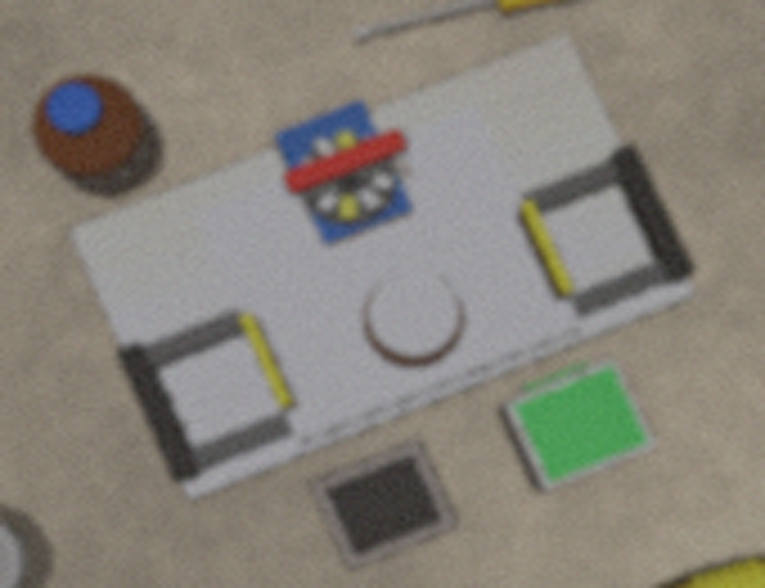

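View pics/s0c.png

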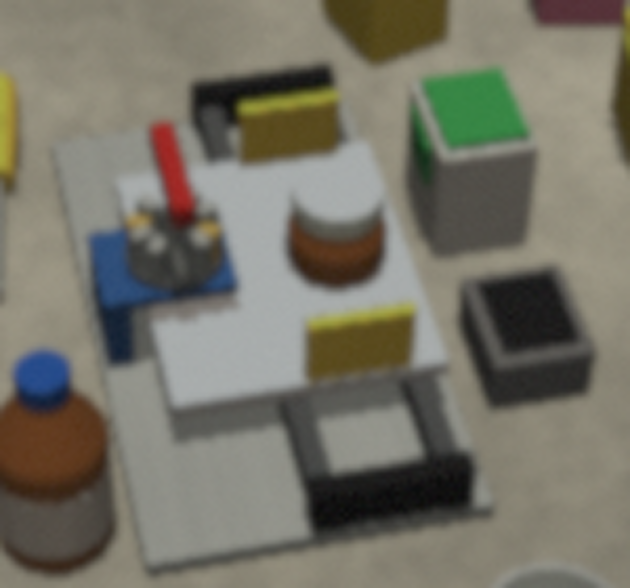

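Unit frame from the data: the plate midpoint and the handle minus 85 mm agree on an origin of about (0.534, 0.073), yaw about 22°. The reader then sits at local (-105,-63), which is the -y side. I'm moving over the handle.

Call:
{"fn": "step_arm", "kwargs": {
  "plan": [
    {"tx": -2.0,"ty": -1.2,"hand": 0.5},
    {"tx": -2.8,"ty": -1.7,"hand": 0.5},
    {"tx": -2.8,"ty": -1.7,"hand": 0.5},
    {"tx": -2.8,"ty": -1.7,"hand": 0.5},
    {"tx": -2.8,"ty": -1.7,"hand": 0.5},
    {"tx": -2.8,"ty": -1.7,"hand": 0.5},
    {"tx": -2.8,"ty": -1.7,"hand": 0.5},
    {"tx": -2.8,"ty": -1.7,"hand": 0.5},
    {"tx": -2.8,"ty": -1.7,"hand": 0.5},
    {"tx": -2.8,"ty": -1.7,"hand": 0.5}
  ]
}}

```text
invalid input at $.plan[0]: expected keys wx, wy, wz, tx, ty, tz, hand
```

```bash
cat >> h.py <<'E'
from scipy.spatial.transform import Rotation as Ro
O=np.array([.534,.0730]);YAW=np.radians(21.9)
ex=np.array([np.cos(YAW),np.sin(YAW)]);ey=np.array([-np.sin(YAW),np.cos(YAW)])
def st(goal=None,turn=None):
    s=arm.observe();R=Ro.from_rotvec(s["ee_rot"]).as_matrix();p=s["position"]
    print("t",round(s["clock"],2),"p",p.round(4),"loc",((p[:2]-O)@ex).round(4),((p[:2]-O)@ey).round(4),"jawang rel unit x",np.degrees(np.arctan2(R[1,1],R[0,1])-YAW).round(2),"tilt",np.degrees(np.arccos(-R[2,2])).round(2))
    print("F",s["force"].round(2),"T",s["ft_torque"].round(3),"w",round(s["width"],3),"q",s["joints"].round(2))
    if goal is not None: print("shift cm",((np.array(goal)-p)@R*100).round(2))
def L(x,y,z): return np.r_[O+x*ex+y*ey,z]
E
python3 -c "
from h import *
st(L(.085,0,.25))"
```

```text
t 0.1 p [0.1851 0.5965 0.248 ] loc -0.1285 0.6159 jawang rel unit x 50.86 tilt 0.08
F [-0.03 -0.31 -0.36] T [-0.004 -0.013  0.048] w 0.999 q [-1.37  0.44  0.02  1.57 -0.01  1.13 -0.08]
shift cm [-55.43 -34.3   -0.14]
```

Call:
{"fn": "step_arm", "kwargs": {
  "plan": [
    {"wx": 0,"wy": 0,"wz": 0,"tx": -2.0,"ty": -1.2,"tz": 0,"hand": 0.5},
    {"wx": 0,"wy": 0,"wz": 0,"tx": -2.8,"ty": -1.7,"tz": 0,"hand": 0.5},
    {"wx": 0,"wy": 0,"wz": 0,"tx": -2.8,"ty": -1.7,"tz": 0,"hand": 0.5},
    {"wx": 0,"wy": 0,"wz": 0,"tx": -2.8,"ty": -1.7,"tz": 0,"hand": 0.5},
    {"wx": 0,"wy": 0,"wz": 0,"tx": -2.8,"ty": -1.7,"tz": 0,"hand": 0.5},
    {"wx": 0,"wy": 0,"wz": 0,"tx": -2.8,"ty": -1.7,"tz": 0,"hand": 0.5},
    {"wx": 0,"wy": 0,"wz": 0,"tx": -2.8,"ty": -1.7,"tz": 0,"hand": 0.5},
    {"wx": 0,"wy": 0,"wz": 0,"tx": -2.8,"ty": -1.7,"tz": 0,"hand": 0.5},
    {"wx": 0,"wy": 0,"wz": 0,"tx": -2.8,"ty": -1.7,"tz": 0,"hand": 0.5},
    {"wx": 0,"wy": 0,"wz": 0,"tx": -2.8,"ty": -1.7,"tz": 0,"hand": 0.5}
  ]
}}

```text
clock: 0.93
position: [0.3968, 0.3572, 0.2485]
ee_rot: [-0.471, -3.106, 0.001]
force: [0.2, 0.3, 1.1]
width: 0.501
```

```bash
python3 -c "
from h import *
st(L(.085,0,.25))"
```

```text
t 0.93 p [0.3968 0.3572 0.2485] loc -0.0213 0.3149 jawang rel unit x 50.86 tilt 0.02
F [0.16 0.31 1.14] T [ 0.026 -0.025  0.066] w 0.501 q [-0.93  0.29  0.12  1.8  -0.04  1.06  0.48]
shift cm [-28.12 -17.72  -0.15]
```

Call:
{"fn": "step_arm", "kwargs": {
  "plan": [
    {"wx": 0,"wy": 0,"wz": 0,"tx": -2.9,"ty": -1.8,"tz": 0,"hand": 0.5},
    {"wx": 0,"wy": 0,"wz": 0,"tx": -2.9,"ty": -1.8,"tz": 0,"hand": 0.5},
    {"wx": 0,"wy": 0,"wz": 0,"tx": -2.9,"ty": -1.8,"tz": 0,"hand": 0.5},
    {"wx": 0,"wy": 0,"wz": 0,"tx": -2.9,"ty": -1.8,"tz": 0,"hand": 0.5},
    {"wx": 0,"wy": 0,"wz": 0,"tx": -2.9,"ty": -1.8,"tz": 0,"hand": 0.5},
    {"wx": 0,"wy": 0,"wz": 0,"tx": -2.9,"ty": -1.8,"tz": 0,"hand": 0.5},
    {"wx": 0,"wy": 0,"wz": 0,"tx": -2.9,"ty": -1.8,"tz": 0,"hand": 0.5},
    {"wx": 0,"wy": 0,"wz": 0,"tx": -2.9,"ty": -1.8,"tz": 0,"hand": 0.5},
    {"wx": 0,"wy": 0,"wz": 0,"tx": -2.9,"ty": -1.8,"tz": 0,"hand": 0.5},
    {"wx": 0,"wy": 0,"wz": 0,"tx": -2.0,"ty": -1.5,"tz": 0,"hand": 0.5}
  ]
}}

```text
clock: 1.77
position: [0.6135, 0.1035, 0.2483]
ee_rot: [0.474, 3.105, -0.002]
force: [-0.1, -1.4, 0.1]
width: 0.497
```

Call:
{"fn": "step_arm", "kwargs": {
  "plan": [
    {"wx": 0,"wy": 0,"wz": 0.5,"tx": 0,"ty": 0,"tz": 0,"hand": 0.5},
    {"wx": 0,"wy": 0,"wz": 0.9,"tx": 0,"ty": 0,"tz": 0,"hand": 0.5},
    {"wx": 0,"wy": 0,"wz": 0.9,"tx": 0,"ty": 0,"tz": 0,"hand": 0.5},
    {"wx": 0,"wy": 0,"wz": 0.9,"tx": 0,"ty": 0,"tz": 0,"hand": 0.5},
    {"wx": 0,"wy": 0,"wz": 0.9,"tx": 0,"ty": 0,"tz": 0,"hand": 0.5},
    {"wx": 0,"wy": 0,"wz": 0.9,"tx": 0,"ty": 0,"tz": 0,"hand": 0.5},
    {"wx": 0,"wy": 0,"wz": 0.9,"tx": 0,"ty": 0,"tz": 0,"hand": 0.5},
    {"wx": 0,"wy": 0,"wz": 0.9,"tx": 0,"ty": 0,"tz": 0,"hand": 0.5},
    {"wx": 0,"wy": 0,"wz": 0.9,"tx": 0,"ty": 0,"tz": 0,"hand": 0.5},
    {"wx": 0,"wy": 0,"wz": 0.78,"tx": 0,"ty": 0,"tz": 0,"hand": 0.5}
  ]
}}

```text
clock: 2.6
position: [0.6117, 0.1064, 0.2483]
ee_rot: [-1.765, -2.598, 0.001]
force: [0.3, -0.1, -1.0]
width: 0.501
```

```bash
python3 -c "
from h import *
st(L(.085,0,.133))"
```

```text
t 2.6 p [0.6117 0.1064 0.2483] loc 0.0846 0.002 jawang rel unit x -0.29 tilt 0.05
F [ 0.32 -0.05 -0.97] T [-0.079  0.018 -0.037] w 0.501 q [-0.57  0.45  0.46  1.61 -0.21  1.13  0.32]
shift cm [-0.21  0.05 11.53]
```

Call:
{"fn": "step_arm", "kwargs": {
  "plan": [
    {"wx": 0,"wy": 0,"wz": 0,"tx": -0.2,"ty": 0,"tz": 0.5,"hand": 0.5},
    {"wx": 0,"wy": 0,"wz": 0,"tx": 0,"ty": 0,"tz": 1.0,"hand": 0.5},
    {"wx": 0,"wy": 0,"wz": 0,"tx": 0,"ty": 0,"tz": 1.0,"hand": 0.5},
    {"wx": 0,"wy": 0,"wz": 0,"tx": 0,"ty": 0,"tz": 1.0,"hand": 0.5},
    {"wx": 0,"wy": 0,"wz": 0,"tx": 0,"ty": 0,"tz": 1.0,"hand": 0.5},
    {"wx": 0,"wy": 0,"wz": 0,"tx": 0,"ty": 0,"tz": 1.0,"hand": 0.5},
    {"wx": 0,"wy": 0,"wz": 0,"tx": 0,"ty": 0,"tz": 1.0,"hand": 0.5},
    {"wx": 0,"wy": 0,"wz": 0,"tx": 0,"ty": 0,"tz": 1.0,"hand": 0.5},
    {"wx": 0,"wy": 0,"wz": 0,"tx": 0,"ty": 0,"tz": 0.7,"hand": 0.5},
    {"wx": 0,"wy": 0,"wz": 0,"tx": 0,"ty": 0,"tz": 0.3,"hand": 0.5}
  ]
}}

```text
clock: 3.43
position: [0.6122, 0.1045, 0.1622]
ee_rot: [-1.759, -2.602, 0.002]
force: [0.5, 0.2, 0.2]
width: 0.496
```

```bash
cat >> h.py <<'E'
def snap(tag,r0=150,r1=320,c0=200,c1=400,n="side",k=3.5):
    p,d=arm.get_image(n);np.save(f"pics/{tag}.npy",d);np.save(f"pics/{tag}rgb.npy",p)
    cv2.imwrite(f"pics/{tag}.png",cv2.resize(p[r0:r1,c0:c1,::-1],None,fx=k,fy=k,interpolation=cv2.INTER_CUBIC))
    return p,d
E
python3 -c "
from h import *
snap('s1'); st(L(.085,0,.133))"
```

```text
t 3.48 p [0.6122 0.1045 0.1623] loc 0.0843 0.0 jawang rel unit x -0.01 tilt 0.1
F [-0.7   0.71 -0.75] T [-0.034  0.034  0.008] w 0.504 q [-0.54  0.53  0.42  1.71 -0.26  0.96  0.36]
shift cm [-0.    0.08  2.93]
```

View pics/s1.png

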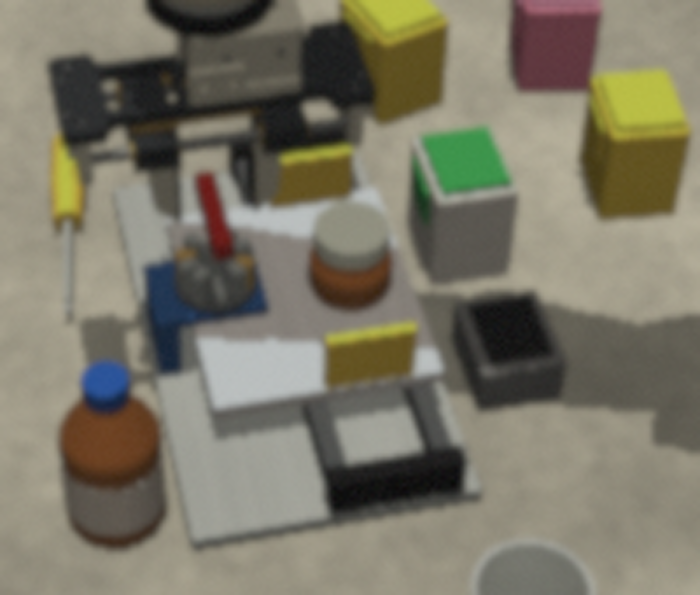

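The handle at crop (213,215) lies between the two fingers at (165,190) and (245,180), and the jaws are across the bar. I'll descend and close gently.

Call:
{"fn": "step_arm", "kwargs": {
  "plan": [
    {"wx": 0,"wy": 0,"wz": 0,"tx": 0,"ty": 0.05,"tz": 0.7,"hand": 0.5},
    {"wx": 0,"wy": 0,"wz": 0,"tx": 0,"ty": 0,"tz": 0.8,"hand": 0.5},
    {"wx": 0,"wy": 0,"wz": 0,"tx": 0,"ty": 0,"tz": 0.8,"hand": 0.5},
    {"wx": 0,"wy": 0,"wz": 0,"tx": 0,"ty": 0,"tz": 0.6,"hand": 0.5},
    {"wx": 0,"wy": 0,"wz": 0,"tx": 0,"ty": 0,"tz": 0,"hand": 0.4},
    {"wx": 0,"wy": 0,"wz": 0,"tx": 0,"ty": 0,"tz": 0,"hand": 0.3},
    {"wx": 0,"wy": 0,"wz": 0,"tx": 0,"ty": 0,"tz": 0,"hand": 0.22},
    {"wx": 0,"wy": 0,"wz": 0,"tx": 0,"ty": 0,"tz": 0,"hand": 0.18},
    {"wx": 0,"wy": 0,"wz": 0,"tx": 0,"ty": 0,"tz": 0,"hand": 0},
    {"wx": 0,"wy": 0,"wz": 0,"tx": 0,"ty": 0,"tz": 0,"hand": 0}
  ],
  "force": 30
}}

```text
clock: 4.32
position: [0.6132, 0.1047, 0.1351]
ee_rot: [1.76, 2.603, 0.0]
force: [-2.0, -0.6, 3.1]
width: 0.15
```

```bash
python3 -c "
from h import *
snap('s2'); st(L(.085,0,.133))"
```

```text
t 4.37 p [0.6131 0.1046 0.1351] loc 0.0852 -0.0002 jawang rel unit x -0.02 tilt 0.0
F [-1.42 -0.02  2.81] T [-0.117  0.378  0.071] w 0.15 q [-0.53  0.56  0.41  1.73 -0.27  0.9   0.38]
shift cm [ 0.02 -0.02  0.21]
```

View pics/s2.png

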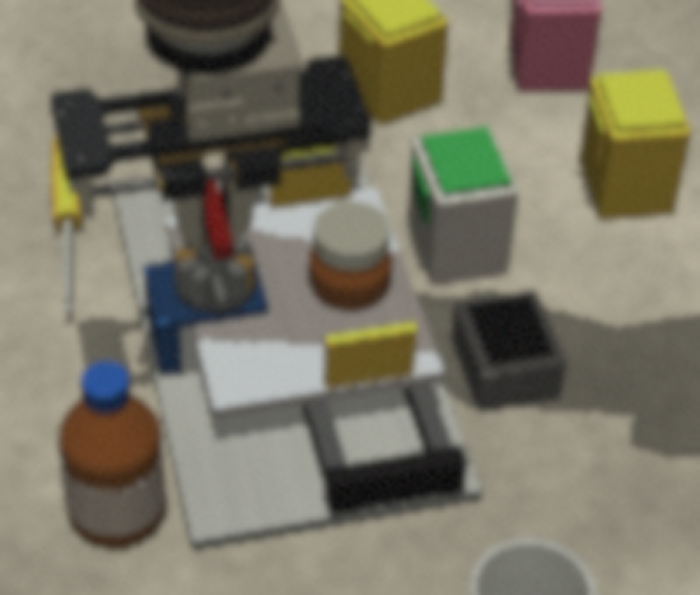

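The grip is good: width 0.15 is about 14 mm, which is the bar's width. Now I'll lift.

Call:
{"fn": "step_arm", "kwargs": {
  "plan": [
    {"wx": 0,"wy": 0,"wz": 0,"tx": 0,"ty": 0,"tz": -0.3,"hand": 0},
    {"wx": 0,"wy": 0,"wz": 0,"tx": 0,"ty": 0,"tz": -0.4,"hand": 0},
    {"wx": 0,"wy": 0,"wz": 0,"tx": 0,"ty": 0,"tz": -0.4,"hand": 0},
    {"wx": 0,"wy": 0,"wz": 0,"tx": 0,"ty": 0,"tz": -0.4,"hand": 0},
    {"wx": 0,"wy": 0,"wz": 0,"tx": 0,"ty": 0,"tz": -0.4,"hand": 0},
    {"wx": 0,"wy": 0,"wz": 0,"tx": 0,"ty": 0,"tz": -0.4,"hand": 0},
    {"wx": 0,"wy": 0,"wz": 0,"tx": 0,"ty": 0,"tz": -0.3,"hand": 0},
    {"wx": 0,"wy": 0,"wz": 0,"tx": 0,"ty": 0,"tz": -0.2,"hand": 0},
    {"wx": 0,"wy": 0,"wz": 0,"tx": 0,"ty": 0,"tz": 0,"hand": 0},
    {"wx": 0,"wy": 0,"wz": 0,"tx": 0,"ty": 0,"tz": 0,"hand": 0}
  ],
  "force": 35
}}

```text
clock: 5.2
position: [0.613, 0.1047, 0.1626]
ee_rot: [-1.759, -2.602, 0.0]
force: [-0.8, -1.0, -8.3]
width: 0.147
```

```bash
python3 -c "
from h import *
snap('s3'); st(L(.085,0,.133))"
```

```text
t 5.25 p [0.613  0.1047 0.1625] loc 0.0851 -0.0 jawang rel unit x -0.02 tilt 0.03
F [-0.41  0.58 -7.54] T [-0.263  0.107  0.044] w 0.155 q [-0.54  0.53  0.42  1.71 -0.26  0.96  0.36]
shift cm [ 0.   -0.01  2.95]
```

View pics/s3.png

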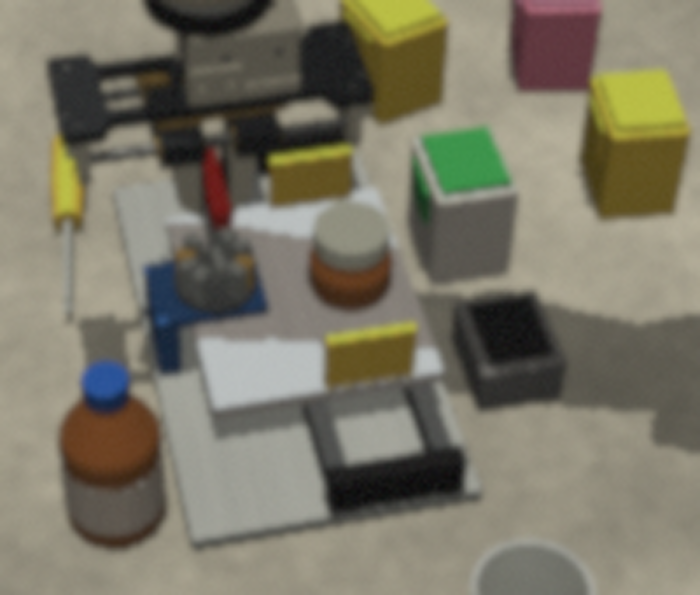

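The lift was about 27.4 mm with -8 N, which matches the spring force with the pin out and not yet at the stop. Now I'll turn it counter-clockwise.

Call:
{"fn": "step_arm", "kwargs": {
  "plan": [
    {"wx": 0,"wy": 0,"wz": -0.4,"tx": 0,"ty": 0,"tz": 0,"hand": 0},
    {"wx": 0,"wy": 0,"wz": -0.8,"tx": 0,"ty": 0,"tz": 0,"hand": 0},
    {"wx": 0,"wy": 0,"wz": -0.8,"tx": 0,"ty": 0,"tz": 0,"hand": 0},
    {"wx": 0,"wy": 0,"wz": -0.8,"tx": 0,"ty": 0,"tz": 0,"hand": 0},
    {"wx": 0,"wy": 0,"wz": -0.8,"tx": 0,"ty": 0,"tz": 0,"hand": 0},
    {"wx": 0,"wy": 0,"wz": -0.8,"tx": 0,"ty": 0,"tz": 0,"hand": 0},
    {"wx": 0,"wy": 0,"wz": -0.8,"tx": 0,"ty": 0,"tz": 0,"hand": 0},
    {"wx": 0,"wy": 0,"wz": -0.8,"tx": 0,"ty": 0,"tz": 0,"hand": 0},
    {"wx": 0,"wy": 0,"wz": -0.8,"tx": 0,"ty": 0,"tz": 0,"hand": 0},
    {"wx": 0,"wy": 0,"wz": -0.8,"tx": 0,"ty": 0,"tz": 0,"hand": 0}
  ],
  "force": 35
}}

```text
clock: 6.08
position: [0.6125, 0.1043, 0.1621]
ee_rot: [-0.608, -3.081, 0.001]
force: [-2.3, -1.6, -8.4]
width: 0.146
```

```bash
python3 -c "
from h import *
st(L(.085,0,.1625))"
```

```text
t 6.08 p [0.6125 0.1043 0.1621] loc 0.0845 -0.0003 jawang rel unit x 45.79 tilt 0.11
F [-2.33 -1.56 -8.4 ] T [-0.319  0.401 -0.08 ] w 0.146 q [-0.4   0.51  0.21  1.7  -0.13  0.95  1.04]
shift cm [-0.01  0.05 -0.04]
```

Call:
{"fn": "step_arm", "kwargs": {
  "plan": [
    {"wx": 0,"wy": 0,"wz": -0.7,"tx": 0,"ty": 0.03,"tz": -0.05,"hand": 0},
    {"wx": 0,"wy": 0,"wz": -0.7,"tx": 0,"ty": 0,"tz": 0,"hand": 0},
    {"wx": 0,"wy": 0,"wz": -0.7,"tx": 0,"ty": 0,"tz": 0,"hand": 0},
    {"wx": 0,"wy": 0,"wz": -0.6,"tx": 0,"ty": 0,"tz": 0,"hand": 0},
    {"wx": 0,"wy": 0,"wz": -0.5,"tx": 0,"ty": 0,"tz": 0,"hand": 0},
    {"wx": 0,"wy": 0,"wz": -0.4,"tx": 0,"ty": 0,"tz": 0,"hand": 0},
    {"wx": 0,"wy": 0,"wz": -0.3,"tx": 0,"ty": 0,"tz": 0,"hand": 0},
    {"wx": 0,"wy": 0,"wz": 0,"tx": 0,"ty": 0,"tz": 0,"hand": 0},
    {"wx": 0,"wy": 0,"wz": 0,"tx": 0,"ty": 0,"tz": 0,"hand": 0},
    {"wx": 0,"wy": 0,"wz": 0,"tx": 0,"ty": 0,"tz": 0,"hand": 0}
  ],
  "force": 35
}}

```text
clock: 6.92
position: [0.6127, 0.1042, 0.1627]
ee_rot: [0.021, -3.14, 0.002]
force: [-3.8, -3.6, -8.2]
width: 0.153
```

```bash
python3 -c "
from h import *
snap('s4'); st(L(.085,0,.1625))"
```

```text
t 6.97 p [0.6127 0.1043 0.1628] loc 0.0847 -0.0004 jawang rel unit x 68.9 tilt 0.1
F [-3.01 -3.6  -8.49] T [-0.932  0.822  0.019] w 0.148 q [-0.33  0.51  0.11  1.69 -0.07  0.95  1.39]
shift cm [-0.01  0.04  0.03]
```

View pics/s4.png

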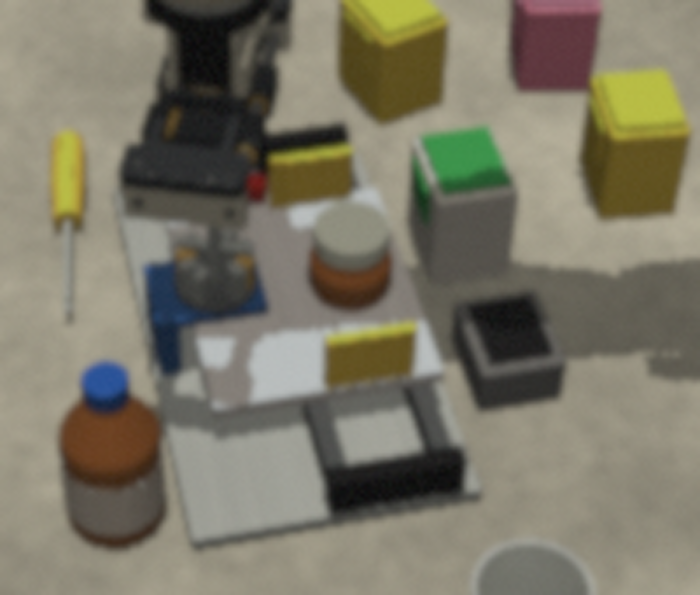

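The handle is turned about 68.9° (1.203 rad). Now I'll lower it into the notch.

Call:
{"fn": "step_arm", "kwargs": {
  "plan": [
    {"wx": 0,"wy": 0,"wz": 0,"tx": 0,"ty": 0,"tz": 0.1,"hand": 0},
    {"wx": 0,"wy": 0,"wz": 0,"tx": 0,"ty": 0,"tz": 0.1,"hand": 0},
    {"wx": 0,"wy": 0,"wz": 0,"tx": 0,"ty": 0,"tz": 0.1,"hand": 0},
    {"wx": 0,"wy": 0,"wz": 0,"tx": 0,"ty": 0,"tz": 0.1,"hand": 0},
    {"wx": 0,"wy": 0,"wz": 0,"tx": 0,"ty": 0,"tz": 0.1,"hand": 0},
    {"wx": 0,"wy": 0,"wz": 0,"tx": 0,"ty": 0,"tz": 0.1,"hand": 0},
    {"wx": 0,"wy": 0,"wz": 0,"tx": 0,"ty": 0,"tz": 0.1,"hand": 0},
    {"wx": 0,"wy": 0,"wz": 0,"tx": 0,"ty": 0,"tz": 0,"hand": 0},
    {"wx": 0,"wy": 0,"wz": 0,"tx": 0,"ty": 0,"tz": 0,"hand": 0},
    {"wx": 0,"wy": 0,"wz": 0,"tx": 0,"ty": 0,"tz": 0,"hand": 0}
  ],
  "force": 35
}}

```text
clock: 7.8
position: [0.6128, 0.1043, 0.156]
ee_rot: [0.022, -3.14, 0.002]
force: [-4.1, -3.5, -6.4]
width: 0.146
```

```bash
python3 -c "
from h import *
st(L(.085,0,.1625))"
```

```text
t 7.8 p [0.6128 0.1043 0.156 ] loc 0.0848 -0.0003 jawang rel unit x 68.91 tilt 0.09
F [-4.09 -3.52 -6.36] T [-0.955  0.906  0.008] w 0.146 q [-0.33  0.52  0.11  1.69 -0.07  0.94  1.39]
shift cm [-0.01  0.04 -0.65]
```

Call:
{"fn": "step_arm", "kwargs": {
  "plan": [
    {"wx": 0,"wy": 0,"wz": 0,"tx": 0,"ty": 0,"tz": 0.05,"hand": 0},
    {"wx": 0,"wy": 0,"wz": 0,"tx": 0,"ty": 0,"tz": 0.05,"hand": 0},
    {"wx": 0,"wy": 0,"wz": 0,"tx": 0,"ty": 0,"tz": 0.05,"hand": 0},
    {"wx": 0,"wy": 0,"wz": 0,"tx": 0,"ty": 0,"tz": 0.05,"hand": 0},
    {"wx": 0,"wy": 0,"wz": 0,"tx": 0,"ty": 0,"tz": 0.05,"hand": 0},
    {"wx": 0,"wy": 0,"wz": 0,"tx": 0,"ty": 0,"tz": 0,"hand": 0},
    {"wx": 0,"wy": 0,"wz": 0,"tx": 0,"ty": 0,"tz": 0,"hand": 0},
    {"wx": 0,"wy": 0,"wz": 0,"tx": 0,"ty": 0,"tz": 0,"hand": 0},
    {"wx": 0,"wy": 0,"wz": 0,"tx": 0,"ty": 0,"tz": 0,"hand": 0},
    {"wx": 0,"wy": 0,"wz": 0,"tx": 0,"ty": 0,"tz": 0,"hand": 0}
  ],
  "force": 35
}}

```text
clock: 8.63
position: [0.6129, 0.1043, 0.155]
ee_rot: [0.022, -3.141, 0.001]
force: [-8.7, -5.1, 5.5]
width: 0.149
```

```bash
python3 -c "
from h import *
st(L(.085,0,.1625))"
```

```text
t 8.63 p [0.6129 0.1043 0.155 ] loc 0.0849 -0.0004 jawang rel unit x 68.91 tilt 0.04
F [-8.65 -5.05  5.48] T [-1.154  2.04   0.031] w 0.149 q [-0.33  0.52  0.11  1.7  -0.07  0.93  1.39]
shift cm [ 0.01  0.04 -0.75]
```

It bottomed at z=0.155, i.e. lift about 0.020, and the force reversed, so it is resting in the notch. I'll release and rise.

Call:
{"fn": "step_arm", "kwargs": {
  "plan": [
    {"wx": 0,"wy": 0,"wz": 0,"tx": 0,"ty": 0,"tz": -0.1,"hand": 0},
    {"wx": 0,"wy": 0,"wz": 0,"tx": 0,"ty": 0,"tz": 0,"hand": 0.16},
    {"wx": 0,"wy": 0,"wz": 0,"tx": 0,"ty": 0,"tz": 0,"hand": 0.22},
    {"wx": 0,"wy": 0,"wz": 0,"tx": 0,"ty": 0,"tz": 0,"hand": 0.3},
    {"wx": 0,"wy": 0,"wz": 0,"tx": 0,"ty": 0,"tz": 0,"hand": 0.4},
    {"wx": 0,"wy": 0,"wz": 0,"tx": 0,"ty": 0,"tz": 0,"hand": 0.5},
    {"wx": 0,"wy": 0,"wz": 0,"tx": 0,"ty": 0,"tz": -0.6,"hand": 0.5},
    {"wx": 0,"wy": 0,"wz": 0,"tx": 0,"ty": 0,"tz": -1.2,"hand": 0.5},
    {"wx": 0,"wy": 0,"wz": 0,"tx": 0,"ty": 0,"tz": -1.8,"hand": 0.5},
    {"wx": 0,"wy": 0,"wz": 0,"tx": 0,"ty": 0,"tz": -1.8,"hand": 0.5}
  ]
}}

```text
clock: 9.47
position: [0.6134, 0.1051, 0.2102]
ee_rot: [-0.024, 3.141, 0.0]
force: [-0.2, 0.3, -0.1]
width: 0.502
```

Call:
{"fn": "step_arm", "kwargs": {
  "plan": [
    {"wx": 0,"wy": 0,"wz": 0,"tx": 0,"ty": 0,"tz": -1.5,"hand": 0.5},
    {"wx": 0,"wy": 0,"wz": 0,"tx": 0,"ty": 0,"tz": -1.5,"hand": 0.4},
    {"wx": 0,"wy": 0,"wz": 0,"tx": 0,"ty": 0,"tz": 0,"hand": 0.3},
    {"wx": 0,"wy": 0,"wz": 0.3,"tx": 0,"ty": 0,"tz": 0,"hand": 0.2},
    {"wx": 0,"wy": 0,"wz": 0.8,"tx": 0,"ty": 0,"tz": 0,"hand": 0.1},
    {"wx": 0,"wy": 0,"wz": 0.9,"tx": 0,"ty": 0,"tz": 0,"hand": 0},
    {"wx": 0,"wy": 0,"wz": 0.9,"tx": 0,"ty": 0,"tz": 0,"hand": 0},
    {"wx": 0,"wy": 0,"wz": 0.9,"tx": 0,"ty": 0,"tz": 0,"hand": 0},
    {"wx": 0,"wy": 0,"wz": 0.9,"tx": 0,"ty": 0,"tz": 0,"hand": 0},
    {"wx": 0,"wy": 0,"wz": 0.9,"tx": 0,"ty": 0,"tz": 0,"hand": 0}
  ]
}}

```text
clock: 10.3
position: [0.6133, 0.1051, 0.2389]
ee_rot: [0.892, 3.012, 0.0]
force: [-0.2, 0.7, -0.3]
width: 0.005
```

```bash
python3 -c "
from h import *
snap('s5'); st(L(0,.14,.22))"
```

```text
t 10.35 p [0.6133 0.1053 0.2389] loc 0.0856 0.0004 jawang rel unit x 34.74 tilt 0.02
F [-0.36  0.99  0.19] T [-0.024  0.043  0.004] w 0.01 q [-0.43  0.44  0.26  1.61 -0.12  1.11  0.85]
shift cm [16.35  0.92  1.89]
```

View pics/s5.png

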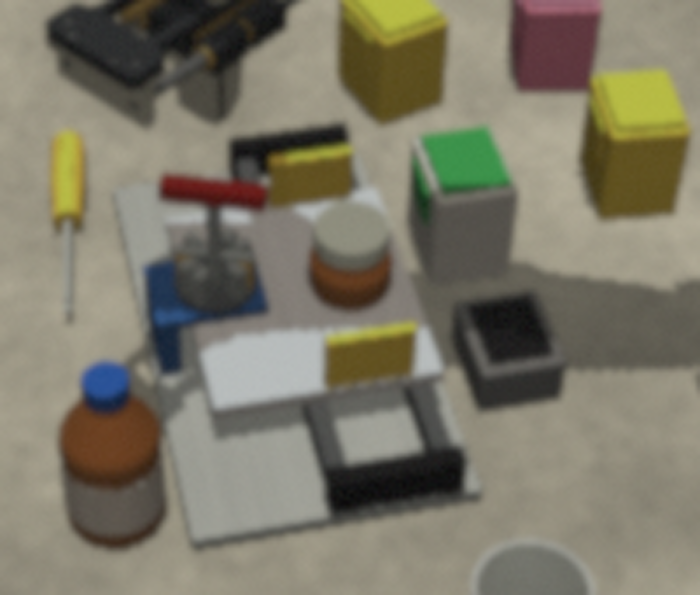

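The pin is parked: the red handle at crop (213,192) is raised and swung round, and jar and carriage have not moved. I'll check the handle height, and turn the jaws along the rail, so the gripper body stays clear of the handle for the push.

Call:
{"fn": "step_arm", "kwargs": {
  "plan": [
    {"wx": 0,"wy": 0,"wz": -0.6,"tx": 0,"ty": 0,"tz": 0,"hand": 0},
    {"wx": 0,"wy": 0,"wz": -0.98,"tx": 0,"ty": 0,"tz": 0,"hand": 0},
    {"wx": 0,"wy": 0,"wz": -0.98,"tx": 0,"ty": 0,"tz": 0,"hand": 0},
    {"wx": 0,"wy": 0,"wz": -0.98,"tx": 0,"ty": 0,"tz": 0,"hand": 0},
    {"wx": 0,"wy": 0,"wz": -0.98,"tx": 0,"ty": 0,"tz": 0,"hand": 0},
    {"wx": 0,"wy": 0,"wz": -0.98,"tx": 0,"ty": 0,"tz": 0,"hand": 0},
    {"wx": 0,"wy": 0,"wz": -0.98,"tx": 0,"ty": 0,"tz": 0,"hand": 0},
    {"wx": 0,"wy": 0,"wz": -0.98,"tx": 0,"ty": 0,"tz": 0,"hand": 0},
    {"wx": 0,"wy": 0,"wz": -0.98,"tx": 0,"ty": 0,"tz": 0,"hand": 0},
    {"wx": 0,"wy": 0,"wz": -0.76,"tx": 0,"ty": 0,"tz": 0,"hand": 0}
  ]
}}

```text
clock: 11.18
position: [0.6133, 0.105, 0.2389]
ee_rot: [-0.624, 3.079, 0.0]
force: [0.0, 0.2, -0.3]
width: 0.007
```

```bash
python3 -c "
from h import *
p=np.load('pics/s5rgb.npy');d=np.load('pics/s5.npy');W=cloud('side',d);H=hsv(p)
m=((H[...,0]<6)|(H[...,0]>172))&(H[...,1]>150)&(W[...,2]>.1)
m[:190]=0;m[230:]=0
q=W[m];r=cv2.minAreaRect(q[:,:2].astype(np.float32)*1000);print(m.sum(),np.percentile(q[:,2],[5,50,95]),r)
st(L(-.008,.14,.239))"
```

```text
143 [0.15113515 0.15703005 0.15989178] ((613.075439453125, 106.19843292236328), (65.00146484375, 16.28887939453125), 2.5944950580596924)
t 11.18 p [0.6133 0.105  0.2389] loc 0.0856 0.0001 jawang rel unit x 91.03 tilt 0.02
F [ 0.02  0.17 -0.28] T [ 0.089  0.023 -0.032] w 0.007 q [-0.28  0.44  0.03  1.59 -0.02  1.11  1.73]
shift cm [ 9.100e+00  1.415e+01 -1.000e-02]
```

Call:
{"fn": "step_arm", "kwargs": {
  "plan": [
    {"wx": 0,"wy": 0,"wz": 0,"tx": 0.8,"ty": 1.2,"tz": 0,"hand": 0},
    {"wx": 0,"wy": 0,"wz": 0,"tx": 1.2,"ty": 1.8,"tz": 0,"hand": 0},
    {"wx": 0,"wy": 0,"wz": 0,"tx": 1.2,"ty": 1.8,"tz": 0,"hand": 0},
    {"wx": 0,"wy": 0,"wz": 0,"tx": 1.2,"ty": 1.9,"tz": 0,"hand": 0},
    {"wx": 0,"wy": 0,"wz": 0,"tx": 1.2,"ty": 1.9,"tz": 0,"hand": 0},
    {"wx": 0,"wy": 0,"wz": 0,"tx": 1.2,"ty": 1.9,"tz": 0,"hand": 0},
    {"wx": 0,"wy": 0,"wz": 0,"tx": 1.2,"ty": 1.9,"tz": 0,"hand": 0},
    {"wx": 0,"wy": 0,"wz": 0,"tx": 1.1,"ty": 1.75,"tz": 0,"hand": 0},
    {"wx": 0,"wy": 0,"wz": 0.17,"tx": 0,"ty": 0,"tz": 0,"hand": 0},
    {"wx": 0,"wy": 0,"wz": 0,"tx": 0,"ty": 0,"tz": 0,"hand": 0}
  ]
}}

```text
clock: 12.02
position: [0.4745, 0.2018, 0.2391]
ee_rot: [-0.589, 3.085, 0.0]
force: [0.8, -0.7, -0.9]
width: 0.007
```

Call:
{"fn": "step_arm", "kwargs": {
  "plan": [
    {"wx": 0,"wy": 0,"wz": 0,"tx": 0,"ty": 0,"tz": 0.6,"hand": 0},
    {"wx": 0,"wy": 0,"wz": 0,"tx": 0,"ty": 0,"tz": 1.2,"hand": 0},
    {"wx": 0,"wy": 0,"wz": 0,"tx": 0,"ty": 0,"tz": 1.2,"hand": 0},
    {"wx": 0,"wy": 0,"wz": 0,"tx": 0,"ty": 0,"tz": 1.2,"hand": 0},
    {"wx": 0,"wy": 0,"wz": 0,"tx": 0,"ty": 0,"tz": 1.2,"hand": 0},
    {"wx": 0,"wy": 0,"wz": 0,"tx": 0,"ty": 0,"tz": 1.2,"hand": 0},
    {"wx": 0,"wy": 0,"wz": 0,"tx": 0,"ty": 0,"tz": 1.2,"hand": 0},
    {"wx": 0,"wy": 0,"wz": 0,"tx": 0,"ty": 0,"tz": 1.2,"hand": 0},
    {"wx": 0,"wy": 0,"wz": 0,"tx": 0,"ty": 0,"tz": 0.6,"hand": 0},
    {"wx": 0,"wy": 0,"wz": 0,"tx": 0,"ty": 0,"tz": 0.3,"hand": 0}
  ]
}}

```text
clock: 12.85
position: [0.4753, 0.2, 0.1385]
ee_rot: [0.584, -3.085, 0.001]
force: [0.3, -0.5, -0.1]
width: 0.006
```

```bash
python3 -c "
from h import *
snap('s6'); st(L(-.008,.109,.09))"
```

```text
t 12.9 p [0.4752 0.2001 0.1386] loc -0.0071 0.1399 jawang rel unit x 89.53 tilt 0.09
F [-0.49  0.14 -1.3 ] T [0.083 0.067 0.042] w 0.006 q [-0.48  0.39 -0.03  1.97  0.01  0.79  1.43]
shift cm [ 0.06 -3.09  4.86]
```

View pics/s6.png

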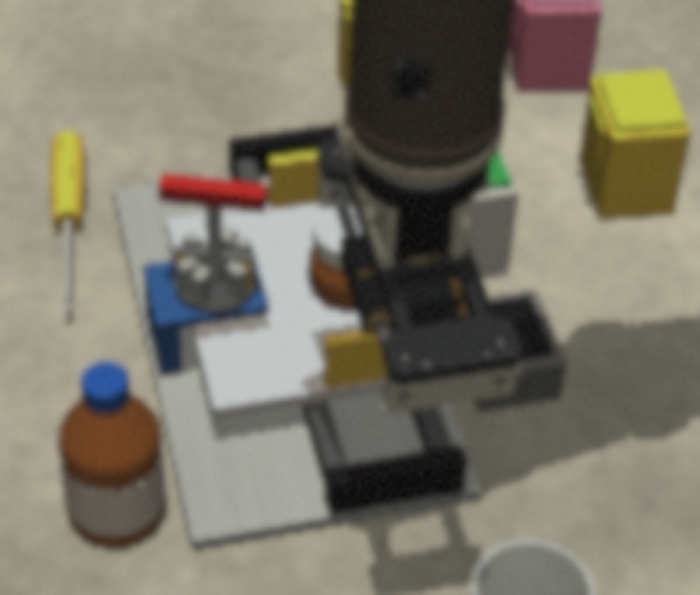

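Call:
{"fn": "step_arm", "kwargs": {
  "plan": [
    {"wx": 0,"wy": 0,"wz": 0,"tx": 0,"ty": 0,"tz": 0.5,"hand": 0},
    {"wx": 0,"wy": 0,"wz": 0,"tx": 0,"ty": 0,"tz": 0.8,"hand": 0},
    {"wx": 0,"wy": 0,"wz": 0,"tx": 0,"ty": 0,"tz": 0.8,"hand": 0},
    {"wx": 0,"wy": 0,"wz": 0,"tx": 0,"ty": 0,"tz": 0.8,"hand": 0},
    {"wx": 0,"wy": 0,"wz": 0,"tx": 0,"ty": 0,"tz": 0.8,"hand": 0},
    {"wx": 0,"wy": 0,"wz": 0,"tx": 0,"ty": 0,"tz": 0.7,"hand": 0},
    {"wx": 0,"wy": 0,"wz": 0,"tx": 0,"ty": 0,"tz": 0.4,"hand": 0},
    {"wx": 0,"wy": 0,"wz": 0,"tx": 0,"ty": 0,"tz": 0,"hand": 0},
    {"wx": 0,"wy": 0,"wz": 0,"tx": 0,"ty": -0.5,"tz": 0,"hand": 0},
    {"wx": 0,"wy": 0,"wz": 0,"tx": 0,"ty": -0.5,"tz": 0,"hand": 0}
  ]
}}

```text
clock: 13.73
position: [0.4791, 0.1916, 0.092]
ee_rot: [-0.586, 3.086, 0.0]
force: [0.3, -0.8, -0.2]
width: 0.005
```

```bash
python3 -c "
from h import *
snap('s7',n='top',r0=120,r1=290,c0=160,c1=380); st(L(-.008,.109,.09))"
```

```text
t 13.78 p [0.4797 0.1901 0.0921] loc -0.0067 0.1289 jawang rel unit x 89.5 tilt 0.06
F [ 0.98 -1.18 -0.43] T [-0.07  -0.065  0.081] w 0.003 q [-0.46  0.45 -0.03  2.01  0.02  0.68  1.44]
shift cm [ 0.11 -1.99  0.21]
```

View pics/s7.png

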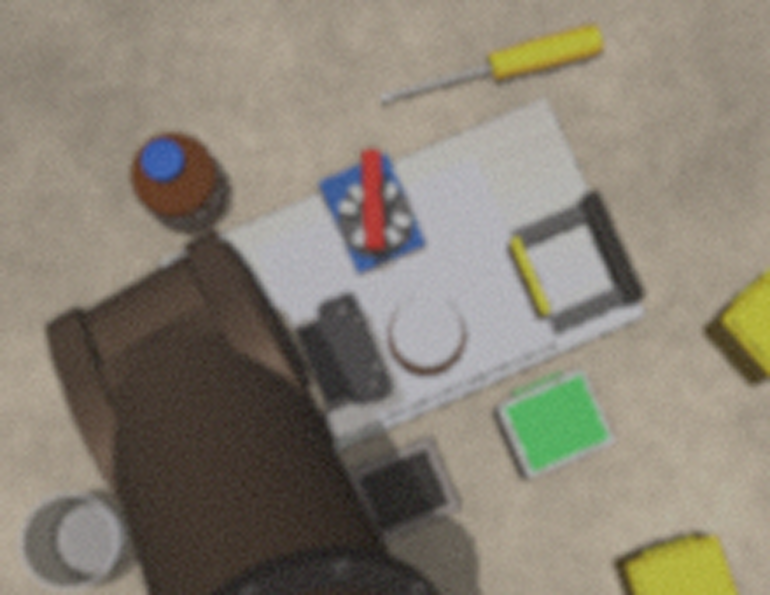

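Call:
{"fn": "step_arm", "kwargs": {
  "plan": [
    {"wx": 0,"wy": 0,"wz": 0,"tx": 0,"ty": -0.3,"tz": 0,"hand": 0},
    {"wx": 0,"wy": 0,"wz": 0,"tx": 0,"ty": -0.3,"tz": 0,"hand": 0},
    {"wx": 0,"wy": 0,"wz": 0,"tx": 0,"ty": -0.3,"tz": 0,"hand": 0},
    {"wx": 0,"wy": 0,"wz": 0,"tx": 0,"ty": -0.2,"tz": 0,"hand": 0},
    {"wx": 0,"wy": 0,"wz": 0,"tx": 0,"ty": -0.2,"tz": 0,"hand": 0},
    {"wx": 0,"wy": 0,"wz": 0,"tx": 0,"ty": -0.2,"tz": 0,"hand": 0},
    {"wx": 0,"wy": 0,"wz": 0,"tx": 0,"ty": -0.2,"tz": 0,"hand": 0},
    {"wx": 0,"wy": 0,"wz": 0,"tx": 0,"ty": -0.2,"tz": 0,"hand": 0},
    {"wx": 0,"wy": 0,"wz": 0,"tx": 0,"ty": -0.2,"tz": 0,"hand": 0},
    {"wx": 0,"wy": 0,"wz": 0,"tx": 0,"ty": -0.2,"tz": 0,"hand": 0}
  ]
}}

```text
clock: 14.62
position: [0.4873, 0.1701, 0.0917]
ee_rot: [-0.585, 3.087, 0.0]
force: [-0.2, 0.2, -1.1]
width: 0.006
```

```bash
python3 -c "
from h import *
st(L(-.008,.049,.09))"
```

```text
t 14.62 p [0.4873 0.1701 0.0917] loc -0.0071 0.1075 jawang rel unit x 89.57 tilt 0.0
F [-0.21  0.21 -1.09] T [ 0.074  0.033 -0.052] w 0.006 q [-0.42  0.46 -0.03  2.01  0.02  0.68  1.49]
shift cm [ 0.04 -5.86  0.17]
```

Call:
{"fn": "step_arm", "kwargs": {
  "plan": [
    {"wx": 0,"wy": 0,"wz": 0,"tx": 0,"ty": -0.2,"tz": 0,"hand": 0},
    {"wx": 0,"wy": 0,"wz": 0,"tx": 0,"ty": -0.2,"tz": 0,"hand": 0},
    {"wx": 0,"wy": 0,"wz": 0,"tx": 0,"ty": -0.2,"tz": 0,"hand": 0},
    {"wx": 0,"wy": 0,"wz": 0,"tx": 0,"ty": -0.2,"tz": 0,"hand": 0},
    {"wx": 0,"wy": 0,"wz": 0,"tx": 0,"ty": -0.2,"tz": 0,"hand": 0},
    {"wx": 0,"wy": 0,"wz": 0,"tx": 0,"ty": -0.2,"tz": 0,"hand": 0},
    {"wx": 0,"wy": 0,"wz": 0,"tx": 0,"ty": -0.2,"tz": 0,"hand": 0},
    {"wx": 0,"wy": 0,"wz": 0,"tx": 0,"ty": -0.2,"tz": 0,"hand": 0},
    {"wx": 0,"wy": 0,"wz": 0,"tx": 0,"ty": -0.2,"tz": 0,"hand": 0},
    {"wx": 0,"wy": 0,"wz": 0,"tx": 0,"ty": -0.2,"tz": 0,"hand": 0}
  ]
}}

```text
clock: 15.45
position: [0.4947, 0.1515, 0.0918]
ee_rot: [-0.585, 3.086, 0.0]
force: [0.5, 2.7, -0.7]
width: 0.004
```

```bash
python3 -c "
from h import *
snap('s8',n='top',r0=120,r1=290,c0=160,c1=380); st(L(-.008,.049,.09))"
```

```text
t 15.5 p [0.4949 0.151  0.0918] loc -0.0072 0.0869 jawang rel unit x 89.53 tilt 0.03
F [ 0.14  2.06 -0.43] T [ 0.629 -0.05   0.077] w 0.009 q [-0.38  0.46 -0.02  2.    0.02  0.68  1.53]
shift cm [ 0.05 -3.79  0.18]
```

View pics/s8.png

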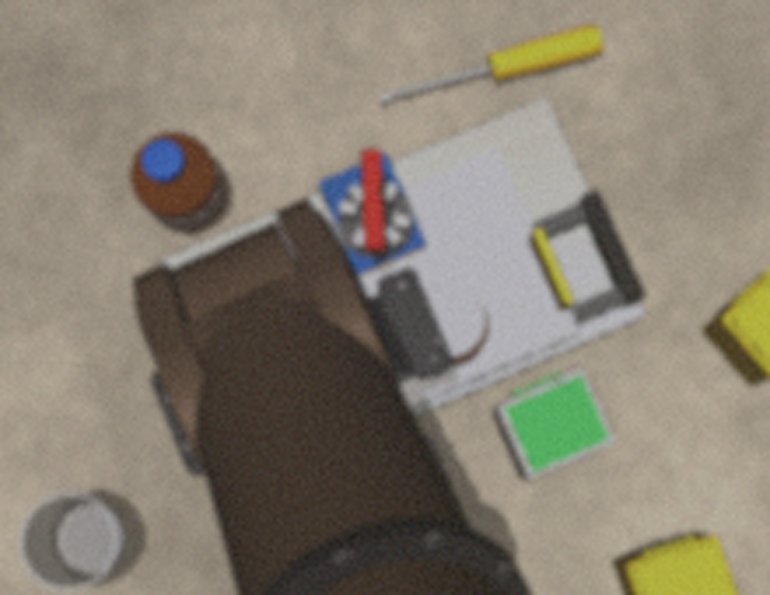

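```bash
python3 -c "
from h import *
d=np.load('pics/s8.npy');W=cloud('top',d)
for (x,y) in [(310,215),(330,250),(350,290),(320,300),(370,340),(400,290),(420,340),(375,200),(380,345),(165,300),(180,440)]:
    w=W[120+int(y/3.5),160+int(x/3.5)];print((x,y),w.round(3),'loc',((w[:2]-O)@ex).round(3),((w[:2]-O)@ey).round(3))
"
python3 - <<'E'
import sys;sys.path.insert(0,'.')
from h import *
snap('s9')
E
```

```text
(310, 215) [0.545 0.125 0.473] loc 0.029 0.044
(330, 250) [0.524 0.114 0.499] loc 0.006 0.042
(350, 290) [0.503 0.104 0.516] loc -0.017 0.04
(320, 300) [0.499 0.118 0.515] loc -0.016 0.055
(370, 340) [0.479 0.096 0.52 ] loc -0.042 0.042
(400, 290) [0.547 0.084 0.179] loc 0.016 0.005
(420, 340) [0.512 0.071 0.176] loc -0.021 0.006
(375, 200) [0.611 0.099 0.156] loc 0.081 -0.004
(380, 345) [0.478 0.092 0.519] loc -0.045 0.038
(165, 300) [0.505 0.191 0.484] loc 0.017 0.121
(180, 440) [0.452 0.23  0.178] loc -0.018 0.177
```

View pics/s9.png

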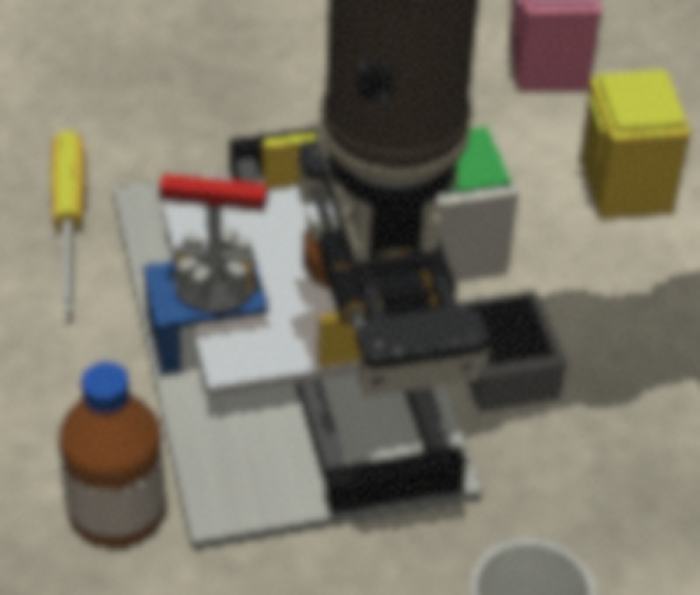

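```bash
python3 -c "
from h import *
for n in('s8','s9'):
    d=np.load(f'pics/{n}.npy');W=cloud('top' if n=='s8' else 'side',d)
    X=(W[...,:2]-O)@ex;Y=(W[...,:2]-O)@ey;Z=W[...,2]
    m=(Z>.12)&(Z<.2)&(Y>-.03)&(Y<.18)&(abs(X)<.1)
    m&=~((X>.045)&(Y<.025))
    print(n,m.sum(),np.percentile(X[m],[1,5,95,99]).round(3),np.percentile(Y[m],[1,99]).round(3),np.percentile(Z[m],[1,50]).round(3))
    h=(Z>.145)&(Z<.165)&(X>.04)&(X<.13)&(abs(Y)<.03);print('handle x',np.percentile(X[h],[1,99]).round(3))
"
```

```text
s8 582 [-0.046 -0.042  0.022  0.026] [-0.009  0.18 ] [0.152 0.177]
handle x [0.05  0.115]
s9 1757 [-0.04  -0.034  0.03   0.031] [-0.    0.18] [0.137 0.174]
handle x [0.053 0.12 ]
```

The gripper body reaches local x≈0.031 and the handle tip starts at 0.050, so there is clearance. I'll continue the gentle push.

Call:
{"fn": "step_arm", "kwargs": {
  "plan": [
    {"wx": 0,"wy": 0,"wz": 0,"tx": 0,"ty": -0.2,"tz": 0,"hand": 0},
    {"wx": 0,"wy": 0,"wz": 0,"tx": 0,"ty": -0.25,"tz": 0,"hand": 0},
    {"wx": 0,"wy": 0,"wz": 0,"tx": 0,"ty": -0.25,"tz": 0,"hand": 0},
    {"wx": 0,"wy": 0,"wz": 0,"tx": 0,"ty": -0.25,"tz": 0,"hand": 0},
    {"wx": 0,"wy": 0,"wz": 0,"tx": 0,"ty": -0.25,"tz": 0,"hand": 0},
    {"wx": 0,"wy": 0,"wz": 0,"tx": 0,"ty": -0.25,"tz": 0,"hand": 0},
    {"wx": 0,"wy": 0,"wz": 0,"tx": 0,"ty": -0.25,"tz": 0,"hand": 0},
    {"wx": 0,"wy": 0,"wz": 0,"tx": 0,"ty": -0.25,"tz": 0,"hand": 0},
    {"wx": 0,"wy": 0,"wz": 0,"tx": 0,"ty": -0.25,"tz": 0,"hand": 0},
    {"wx": 0,"wy": 0,"wz": 0,"tx": 0,"ty": -0.2,"tz": 0,"hand": 0}
  ]
}}

```text
clock: 16.38
position: [0.5036, 0.1291, 0.0918]
ee_rot: [-0.585, 3.086, 0.0]
force: [1.4, 3.7, 0.1]
width: 0.005
```

```bash
python3 -c "
from h import *
st(L(-.008,.049,.09))"
```

```text
t 16.38 p [0.5036 0.1291 0.0918] loc -0.0073 0.0634 jawang rel unit x 89.55 tilt 0.02
F [1.44 3.66 0.1 ] T [ 0.742 -0.111  0.075] w 0.005 q [-0.34  0.46 -0.02  2.    0.02  0.68  1.58]
shift cm [ 0.06 -1.44  0.18]
```

Nominally 1.4 cm remains. I'll slow down for the stop.

Call:
{"fn": "step_arm", "kwargs": {
  "plan": [
    {"wx": 0,"wy": 0,"wz": 0,"tx": 0,"ty": -0.12,"tz": 0,"hand": 0},
    {"wx": 0,"wy": 0,"wz": 0,"tx": 0,"ty": -0.12,"tz": 0,"hand": 0},
    {"wx": 0,"wy": 0,"wz": 0,"tx": 0,"ty": -0.12,"tz": 0,"hand": 0},
    {"wx": 0,"wy": 0,"wz": 0,"tx": 0,"ty": -0.12,"tz": 0,"hand": 0},
    {"wx": 0,"wy": 0,"wz": 0,"tx": 0,"ty": -0.12,"tz": 0,"hand": 0},
    {"wx": 0,"wy": 0,"wz": 0,"tx": 0,"ty": -0.12,"tz": 0,"hand": 0},
    {"wx": 0,"wy": 0,"wz": 0,"tx": 0,"ty": -0.12,"tz": 0,"hand": 0},
    {"wx": 0,"wy": 0,"wz": 0,"tx": 0,"ty": -0.12,"tz": 0,"hand": 0},
    {"wx": 0,"wy": 0,"wz": 0,"tx": 0,"ty": -0.12,"tz": 0,"hand": 0},
    {"wx": 0,"wy": 0,"wz": 0,"tx": 0,"ty": 0,"tz": 0,"hand": 0}
  ]
}}

```text
clock: 17.22
position: [0.5073, 0.1189, 0.0917]
ee_rot: [0.584, -3.087, 0.0]
force: [1.1, 1.3, 0.5]
width: 0.004
```

```bash
python3 -c "
from h import *
st(L(-.008,.049,.09))"
```

```text
t 17.22 p [0.5073 0.1189 0.0917] loc -0.0077 0.0525 jawang rel unit x 89.54 tilt 0.01
F [1.05 1.31 0.52] T [ 0.406 -0.08   0.074] w 0.004 q [-0.32  0.46 -0.02  1.99  0.02  0.69  1.6 ]
shift cm [ 0.03 -0.35  0.17]
```

Call:
{"fn": "step_arm", "kwargs": {
  "plan": [
    {"wx": 0,"wy": 0,"wz": 0,"tx": 0,"ty": -0.07,"tz": 0,"hand": 0},
    {"wx": 0,"wy": 0,"wz": 0,"tx": 0,"ty": -0.07,"tz": 0,"hand": 0},
    {"wx": 0,"wy": 0,"wz": 0,"tx": 0,"ty": -0.07,"tz": 0,"hand": 0},
    {"wx": 0,"wy": 0,"wz": 0,"tx": 0,"ty": -0.07,"tz": 0,"hand": 0},
    {"wx": 0,"wy": 0,"wz": 0,"tx": 0,"ty": -0.07,"tz": 0,"hand": 0},
    {"wx": 0,"wy": 0,"wz": 0,"tx": 0,"ty": -0.07,"tz": 0,"hand": 0},
    {"wx": 0,"wy": 0,"wz": 0,"tx": 0,"ty": -0.07,"tz": 0,"hand": 0},
    {"wx": 0,"wy": 0,"wz": 0,"tx": 0,"ty": 0,"tz": 0,"hand": 0},
    {"wx": 0,"wy": 0,"wz": 0,"tx": 0,"ty": 0,"tz": 0,"hand": 0},
    {"wx": 0,"wy": 0,"wz": 0,"tx": 0,"ty": 0,"tz": 0,"hand": 0}
  ]
}}

```text
clock: 18.05
position: [0.509, 0.1145, 0.0917]
ee_rot: [0.585, -3.087, 0.0]
force: [-1.1, 1.8, 0.9]
width: 0.007
```

```bash
python3 -c "
from h import *
st(L(-.008,.049,.09))"
```

```text
t 18.05 p [0.509  0.1145 0.0917] loc -0.0077 0.0478 jawang rel unit x 89.55 tilt 0.01
F [-1.07  1.77  0.93] T [ 0.394  0.009 -0.02 ] w 0.007 q [-0.31  0.46 -0.02  1.99  0.02  0.69  1.61]
shift cm [0.03 0.12 0.17]
```

Call:
{"fn": "step_arm", "kwargs": {
  "plan": [
    {"wx": 0,"wy": 0,"wz": 0,"tx": 0,"ty": -0.07,"tz": 0,"hand": 0},
    {"wx": 0,"wy": 0,"wz": 0,"tx": 0,"ty": -0.07,"tz": 0,"hand": 0},
    {"wx": 0,"wy": 0,"wz": 0,"tx": 0,"ty": -0.07,"tz": 0,"hand": 0},
    {"wx": 0,"wy": 0,"wz": 0,"tx": 0,"ty": -0.07,"tz": 0,"hand": 0},
    {"wx": 0,"wy": 0,"wz": 0,"tx": 0,"ty": -0.07,"tz": 0,"hand": 0},
    {"wx": 0,"wy": 0,"wz": 0,"tx": 0,"ty": 0,"tz": 0,"hand": 0},
    {"wx": 0,"wy": 0,"wz": 0,"tx": 0,"ty": 0,"tz": 0,"hand": 0},
    {"wx": 0,"wy": 0,"wz": 0,"tx": 0,"ty": 0,"tz": 0,"hand": 0},
    {"wx": 0,"wy": 0,"wz": 0,"tx": 0,"ty": 0,"tz": 0,"hand": 0},
    {"wx": 0,"wy": 0,"wz": 0,"tx": 0,"ty": 0,"tz": 0,"hand": 0}
  ]
}}

```text
clock: 18.88
position: [0.5098, 0.1125, 0.0917]
ee_rot: [0.586, -3.086, -0.002]
force: [-3.2, 6.1, 1.9]
width: 0.004
```

```bash
python3 -c "
from h import *
st(L(-.008,.049,.09)); snap('t10',n='top',r0=120,r1=290,c0=160,c1=380)"
```

```text
t 18.88 p [0.5098 0.1125 0.0917] loc -0.0077 0.0456 jawang rel unit x 89.62 tilt 0.07
F [-3.23  6.06  1.86] T [1.308 0.534 0.01 ] w 0.004 q [-0.3   0.46 -0.02  1.99  0.01  0.69  1.61]
shift cm [0.03 0.34 0.17]
```

View pics/t10.png

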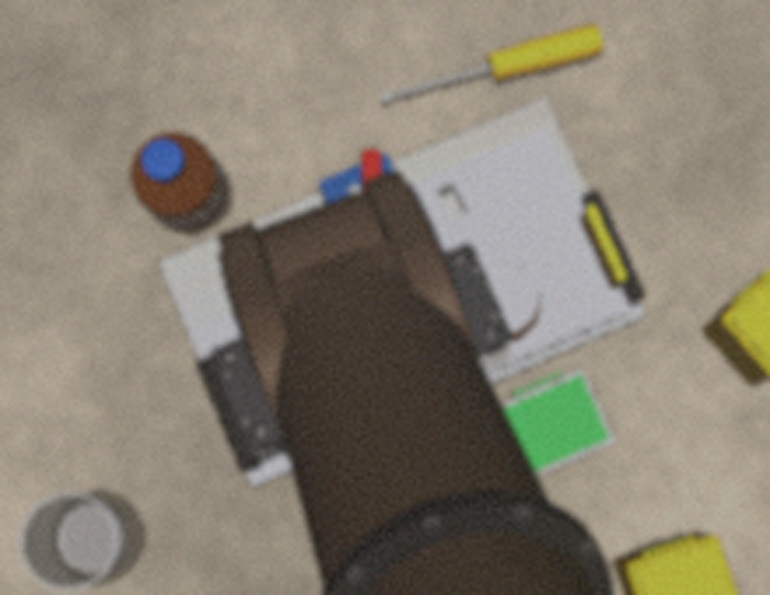

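The force rose to about 7 N with the tool lagging, so the carriage appears to be at the stop. In the picture the far plate at crop (606,243) sits over the black stop at (612,245). One small extra push will confirm it.

Call:
{"fn": "step_arm", "kwargs": {
  "plan": [
    {"wx": 0,"wy": 0,"wz": 0,"tx": 0,"ty": -0.05,"tz": 0,"hand": 0},
    {"wx": 0,"wy": 0,"wz": 0,"tx": 0,"ty": -0.05,"tz": 0,"hand": 0},
    {"wx": 0,"wy": 0,"wz": 0,"tx": 0,"ty": -0.05,"tz": 0,"hand": 0},
    {"wx": 0,"wy": 0,"wz": 0,"tx": 0,"ty": 0,"tz": 0,"hand": 0},
    {"wx": 0,"wy": 0,"wz": 0,"tx": 0,"ty": 0,"tz": 0,"hand": 0},
    {"wx": 0,"wy": 0,"wz": 0,"tx": 0,"ty": 0,"tz": 0,"hand": 0},
    {"wx": 0,"wy": 0,"wz": 0,"tx": 0,"ty": 0,"tz": 0,"hand": 0},
    {"wx": 0,"wy": 0,"wz": 0,"tx": 0,"ty": 0,"tz": 0,"hand": 0},
    {"wx": 0,"wy": 0,"wz": 0,"tx": 0,"ty": 0,"tz": 0,"hand": 0},
    {"wx": 0,"wy": 0,"wz": 0,"tx": 0,"ty": 0,"tz": 0,"hand": 0}
  ]
}}

```text
clock: 19.77
position: [0.5099, 0.1124, 0.0917]
ee_rot: [0.588, -3.085, -0.004]
force: [-4.1, 9.9, 2.4]
width: 0.004
```

```bash
python3 -c "
from h import *
st(L(-.008,.049,.09))"
```

```text
t 19.77 p [0.5099 0.1124 0.0917] loc -0.0077 0.0455 jawang rel unit x 89.68 tilt 0.15
F [-4.07  9.87  2.41] T [2.037 0.893 0.016] w 0.004 q [-0.3   0.46 -0.02  1.99  0.01  0.69  1.62]
shift cm [0.03 0.35 0.17]
```

It is firmly at the stop: no motion at about 10.6 N. I'll retreat back along the rail, then up and away.

Call:
{"fn": "step_arm", "kwargs": {
  "plan": [
    {"wx": 0,"wy": 0,"wz": 0,"tx": 0,"ty": 0.2,"tz": 0,"hand": 0},
    {"wx": 0,"wy": 0,"wz": 0,"tx": 0,"ty": 0.4,"tz": 0,"hand": 0},
    {"wx": 0,"wy": 0,"wz": 0,"tx": 0,"ty": 0.8,"tz": 0,"hand": 0},
    {"wx": 0,"wy": 0,"wz": 0,"tx": 0,"ty": 0.8,"tz": 0,"hand": 0},
    {"wx": 0,"wy": 0,"wz": 0,"tx": 0,"ty": 0.8,"tz": 0,"hand": 0},
    {"wx": 0,"wy": 0,"wz": 0,"tx": 0,"ty": 0.8,"tz": 0,"hand": 0},
    {"wx": 0,"wy": 0,"wz": 0,"tx": 0,"ty": 0.8,"tz": 0,"hand": 0},
    {"wx": 0,"wy": 0,"wz": 0,"tx": 0,"ty": 0.8,"tz": 0,"hand": 0},
    {"wx": 0,"wy": 0,"wz": 0,"tx": 0,"ty": 0.8,"tz": 0,"hand": 0},
    {"wx": 0,"wy": 0,"wz": 0,"tx": 0,"ty": 0.4,"tz": 0,"hand": 0}
  ]
}}

```text
clock: 20.6
position: [0.4862, 0.173, 0.0917]
ee_rot: [0.587, -3.086, -0.001]
force: [-1.1, 0.3, -0.8]
width: 0.004
```

Call:
{"fn": "step_arm", "kwargs": {
  "plan": [
    {"wx": 0,"wy": 0,"wz": 0,"tx": 0,"ty": 0,"tz": -0.8,"hand": 0},
    {"wx": 0,"wy": 0,"wz": 0,"tx": 0,"ty": 0,"tz": -1.5,"hand": 0},
    {"wx": 0,"wy": 0,"wz": 0,"tx": 0,"ty": 0,"tz": -2,"hand": 0},
    {"wx": 0,"wy": 0,"wz": 0,"tx": 0,"ty": 0,"tz": -2,"hand": 0},
    {"wx": 0,"wy": 0,"wz": 0,"tx": 0,"ty": 0,"tz": -2,"hand": 0},
    {"wx": 0,"wy": 0,"wz": 0,"tx": 0,"ty": 0,"tz": -2,"hand": 0},
    {"wx": 0,"wy": 0,"wz": 0,"tx": 0,"ty": 0,"tz": -2,"hand": 0},
    {"wx": 0,"wy": 0,"wz": 0,"tx": 0,"ty": 0,"tz": -2,"hand": 0},
    {"wx": 0,"wy": 0,"wz": 0,"tx": 0,"ty": 0,"tz": -1.5,"hand": 0},
    {"wx": 0,"wy": 0,"wz": 0,"tx": 0,"ty": 0,"tz": -0.8,"hand": 0}
  ]
}}

```text
clock: 21.43
position: [0.4875, 0.1712, 0.2604]
ee_rot: [-0.583, 3.084, 0.001]
force: [-0.0, 0.6, -0.2]
width: 0.005
```

Call:
{"fn": "step_arm", "kwargs": {
  "plan": [
    {"wx": 0,"wy": 0,"wz": 0,"tx": 0,"ty": 1,"tz": 0,"hand": 0},
    {"wx": 0,"wy": 0,"wz": 0,"tx": 0,"ty": 2,"tz": 0,"hand": 0},
    {"wx": 0,"wy": 0,"wz": 0,"tx": 0,"ty": 2.5,"tz": 0,"hand": 0},
    {"wx": 0,"wy": 0,"wz": 0,"tx": 0,"ty": 2.5,"tz": 0,"hand": 0},
    {"wx": 0,"wy": 0,"wz": 0,"tx": 0,"ty": 2.5,"tz": 0,"hand": 0},
    {"wx": 0,"wy": 0,"wz": 0,"tx": 0,"ty": 2.5,"tz": 0,"hand": 0},
    {"wx": 0,"wy": 0,"wz": 0,"tx": 0,"ty": 2.5,"tz": 0,"hand": 0},
    {"wx": 0,"wy": 0,"wz": 0,"tx": 0,"ty": 2,"tz": 0,"hand": 0},
    {"wx": 0,"wy": 0,"wz": 0,"tx": 0,"ty": 1,"tz": 0,"hand": 0},
    {"wx": 0,"wy": 0,"wz": 0,"tx": 0,"ty": 0,"tz": 0,"hand": 0}
  ]
}}

```text
clock: 22.27
position: [0.4171, 0.346, 0.2568]
ee_rot: [0.591, -3.084, -0.001]
force: [0.1, -0.3, 0.7]
width: 0.0
```

```bash
python3 - <<'E'
from h import *
st()
snap('f_side'); p,d=snap('f_top',n='top',r0=120,r1=290,c0=160,c1=380)
for n,f in(('top','f_top'),('side','f_side')):
    p=np.load(f'pics/{f}rgb.npy');d=np.load(f'pics/{f}.npy');W=cloud(n,d);H=hsv(p);h,s,v=H[...,0],H[...,1],H[...,2]
    X=(W[...,:2]-O)@ex;Y=(W[...,:2]-O)@ey;Z=W[...,2]
    inb=(abs(X)<.13)&(abs(Y)<.2)&(d>0)
    for nm,m in(('lid',inb&(abs(Z-.1)<.006)&(s<60)&(v>110)&(abs(X)<.05)),('yelplate -',inb&(h>20)&(h<36)&(s>130)&(abs(X)<.04)&(Z>.05)&(Z<.1)&(Y<0)),('yelplate +',inb&(h>20)&(h<36)&(s>130)&(abs(X)<.04)&(Z>.05)&(Z<.1)&(Y>0)),('red',inb&((h<6)|(h>172))&(s>140)&(Z>.12))):
        if m.sum()<8: print(n,nm,m.sum());continue
        print(n,nm,m.sum(),'X',np.percentile(X[m],[2,50,98]).round(4),'Y',np.percentile(Y[m],[2,50,98]).round(4),'Z',np.percentile(Z[m],[5,50,95]).round(4))
E
```

```text
t 22.27 p [0.4171 0.346  0.2568] loc -0.0067 0.2969 jawang rel unit x 89.79 tilt 0.1
F [ 0.08 -0.33  0.74] T [0.089 0.052 0.054] w 0.0 q [-0.7   0.3  -0.11  1.76  0.04  1.09  1.12]
top lid 323 X [-0.033  -0.0102  0.013 ] Y [-0.0857 -0.0635 -0.041 ] Z [0.0954 0.099  0.1024]
top yelplate - 83 X [-0.0297 -0.0024  0.024 ] Y [-0.153  -0.1483 -0.1449] Z [0.0813 0.0892 0.0928]
top yelplate + 33 X [-0.0278 -0.0014  0.0229] Y [0.0214 0.023  0.0252] Z [0.0856 0.0907 0.0932]
top red 124 X [0.053  0.0815 0.1126] Y [-0.016  -0.0028  0.0102] Z [0.1533 0.1564 0.1597]
side lid 266 X [-0.0289 -0.0059  0.0171] Y [-0.0853 -0.0597 -0.0365] Z [0.0969 0.1004 0.1032]
side yelplate - 256 X [-0.0237  0.0024  0.0282] Y [-0.1495 -0.1447 -0.1396] Z [0.0562 0.0746 0.0916]
side yelplate + 275 X [-0.0221  0.0018  0.0267] Y [0.0235 0.0278 0.0311] Z [0.0554 0.0753 0.0923]
side red 146 X [0.0585 0.0865 0.1156] Y [-0.0129  0.0018  0.0146] Z [0.1517 0.1567 0.1605]
```

View pics/f_side.png

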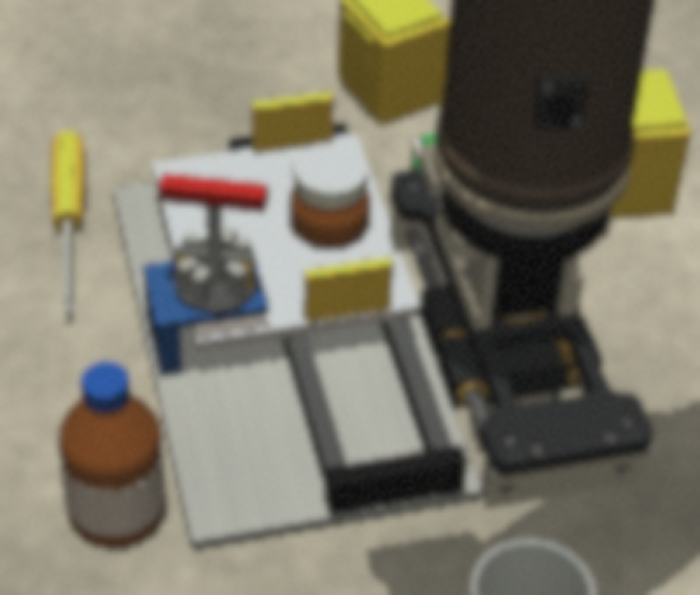

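View pics/f_top.png

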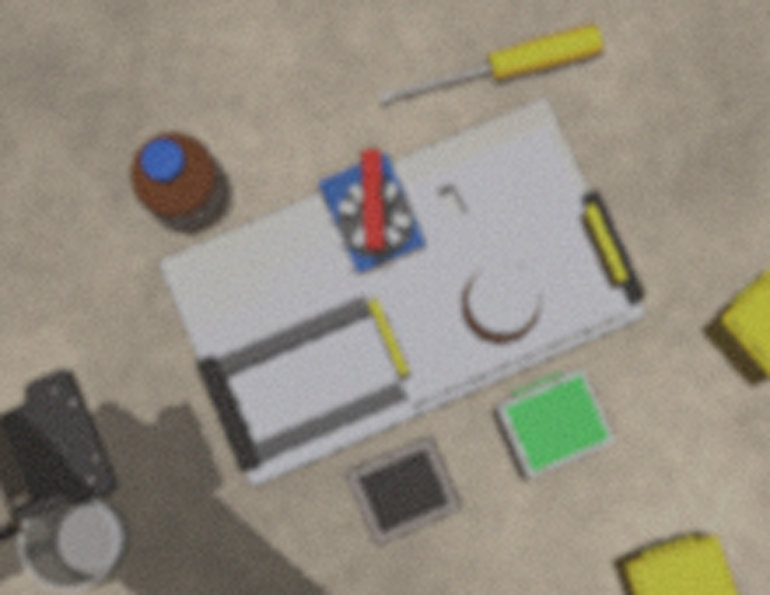

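The plates are now at y ≈ -0.146 and +0.026, so the carriage is at about -0.060. The jar is upright on the deck and level with the reader. The handle top is at about 0.157, i.e. lifted 20 mm. The bystanders haven't moved and the arm is clear, so I'm handing in.

```bash
python3 -c "
from cell import arm
print(arm.sign_off())"
```

```text
the job is handed in; nothing more can be done
None
```

The pin is parked out in its rest notch, and the carriage is against its end stop on the reader's side with the jar standing upright in front of the reader. I handed the job in at about 22.4 s of the 45 s allowed.

- **Pin:** I gripped the handle, lifted it about 27 mm (8 N pull) and turned it counter-clockwise by about 1.20 rad. I then lowered it until the force reversed at a lift of about 20 mm and released it. The last pictures show the handle top at about 157 mm, against 158 mm expected, and still swung round.
- **Carriage:** I pushed it by the outer face of its yellow end plate with closed fingers, at up to about 30 mm/s with roughly 2–4 N. At the end stop it did not move under about 10.6 N. In the last pictures the end plates are at about -0.146 m and +0.026 m along the rail, so the carriage is at about -0.060 m.
- **Jar and bystanders:** The lid is still level at about 100 mm height, and the jar is centred about 60 mm along the rail, level with the reader. The reagent bottle, beaker and screwdriver look unmoved. The arm is clear of everything.

**Disagreements:**
- The two cameras differ by about 4 mm in absolute position, a little more than the stated 2 mm calibration.
- Finger contact came 3–4 mm later than I worked out beforehand, so I judged the end stop by force.
- I did not feel the turn stop separately. The measured angle and the drop into the notch were the evidence for it.

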